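# Latch the dry case

### The job

Latch the lid of the grey dry case. Swing the wire loop over onto the lid so that its crossbar lies behind the hooked lip of the keeper, then press the red lever all the way down over centre, so that it stays down by itself and holds the lid drawn down on its seal. Leave the flask and the timer beside the case where they stand.

Things in the scene. Friction and masses are not known exactly. Their poses are not given: they have to be found in the camera images.
- dry_case: Grey case with white lid, 280 x 210 x 142 mm, fixed. Origin at worktop level, 130 mm behind its front; x to its back, y left, z up; place and yaw vary. Its front is a 35 degree slope from x = -130, z = 25 mm up to the lid's flat top (z = 142, from x = 37 mm). The lid is all above z = 105. A draw latch lies on the slope at y = 0. Angles below: in the x-z plane, from +x towards +z.
- lid (a joint): The lid's hinge at the back of the case, rad. It rides on a springy seal: about 0.07 when free (front edge some 10 mm proud), about 0.015 when the latch holds it down, 0 = seal squeezed flat. It springs up again when not held.
- lever (a joint): Hinge of the latch lever (axis y), rad. 0 = fully down along the slope, tip to the front; grows as the tip swings up and back, at most 2.18; starts at 1.7 to 2.1. Handle direction = 215 degrees - this. Friction (0.08 Nm) keeps it where left. With the loop hooked pressing takes up to about 8 N at the tip (most near 0.8 rad, springing back if let go); near 0.2 rad it passes centre and then stays down.
- lever_pivot (a point): The lever's pivot, in the case's frame at x = -56, z = 94 mm. Fixed to the case.
- lever_tip (a point): Middle of the end of the lever's red handle (40 mm wide, red part 48 mm long, 9 mm thick from the pivot's level outward), 85 mm from the pivot.
- loop (a joint): Hinge of the wire loop on the lever, rad. Loop direction = 35 degrees + this - lever angle. It starts thrown back over the lever, leaning to the front on its stop at 3.84 (direction 135 to 158 degrees), and swings freely: past upright it falls towards the keeper by itself. It clears the end of the handle.
- loop_bar (a point): Middle of the loop's crossbar, round wire 6 mm thick, 64 mm wide along the case's y. The loop's arms, 92 mm long, pivot on a pin in the lever 20 mm from the lever's pivot towards the handle.
- keeper (a point): Steel keeper on the lid's slope, plate 46 x 46 mm with a lip 40 mm wide. Frame: x up the slope to the back, y as the case's, z off the slope. Origin: foot of the lip's back face, mid-width; the lip stands 13 mm high and leans 20 degrees back as a hook. Hooked, the bar's centre is 3 to 30 mm behind the origin (x) and about 3 mm above it (z); drawn tight at x = 4 mm.
- flask_near: Conical glass flask, 83 mm wide, 134 mm high, standing loose to the right of the case (another stands far back); a bystander. Origin under its middle.
- bench_timer: Small white timer lying loose to the right of the case, 62 x 68 x 22 mm; a bystander. Origin under its middle.

How it is judged:
By the outcome, as a careful person would: the job done as asked, in the order asked, and still so for the second after the job is handed in, with the robot touching nothing.
It also fails if it takes over 48 s, if anything falls off the work surface, if the arm or the gripper's body presses on something with over 40 N, if the wrist force passes 120 N, or if a joint passes its speed limit or range.

### The arm

A 6-joint arm with a two-finger parallel gripper is mounted at the origin on a cart in front of the work surface, level with it; the furniture and walls round the work are solid. World frame = base frame: x ahead of the robot, y to its left, z up, the work surface at z = 0. Lengths are in mm, angles in rad, forces in N, time in s.
With the tool pointing down it reaches from about 275 to 1000 mm from the base axis. Payload 8.4 kg.
Tool frame: the origin (TCP) lies at the centre of the arm's flange, where the gripper is bolted on; the fingertips stand 173 mm ahead of it and the grasp point (between the pads) lies 155 mm ahead of it (r.nose_length is the distance from the TCP to the fingertips, in mm); z points along the fingers, y is the direction in which the jaws open and shut (so a half turn about z gives the same grasp; the last joint's range is limited). The gripper opens to 85 mm and grips with 20 to 120 N. Pads are 22 mm wide; open, the fingers measure 114 mm over their backs; the gripper's body (76 mm by 85 mm) begins 54 mm behind the grasp point. The pads swing forward as they close: fully open they stand 13 mm farther back than shut.
Start: joints at [-1.245, 0.353, 1.633, -0, 1.155, -0.002], TCP at [201.225, -591.725, 404.681] pointing down, gripper open.
Joint ranges: [-2.63, 2.63], [-0.92, 2.1], [0.06, 2.66], [-1.3, 4.44], [0, 2.69], [-3.02, 3.02]. Speed limits (rad/s): [2.22, 2.22, 2.79, 3.14, 3.14, 3.14].

### API

Orientations are given as [roll, pitch, yaw] about the fixed x, y, z axes, in that order (R = Rz(yaw) Ry(pitch) Rx(roll)).
In Python, from rig import r, grab_frame, workorder gives the robot as it stands.
- The arm moves only by the tool carry_out, never from a script. Its argument "steps" is a list that holds one entry, the list of rows, each a list of 5 numbers: the opening in per cent of the stroke, from 0 (shut) to 100 (fully open), then the shift along the tool's x, y, z in m, then the turn about the tool's z in degrees. In form: [[[jaw, x, y, z, spin], ...]]. A call has 1 to 8 rows; each row is the pose to reach, as a shift and turn from the pose measured when the call began, along the tool's axes at that moment; what a row does not reach only later rows make up. A row lasts 1/10 s, in which the tool goes at most 50 mm and 8.59 degrees, less where a joint would pass 70% of its speed; a pose out of reach is approached as far as the arm can. A call with a gripper value outside its range is refused whole. The fingers move at their own pace and stop on an object; "squeeze" is the grip in N (left out, the last holds). Time passes only in rows, so rows that repeat a pose let the fingers close. It gives the time, the measured TCP pose, the force and the opening at its end, in the units of the state.
- r.sense(): the state, without advancing time (a new reading comes with each control period).
- grab_frame(name): name is "side" or "top"; returns a dict with "image" (420x560x3 uint8, red, green, blue), "intrinsics" (3x3 intrinsics, pixels), "eye" and "rotation" of the camera in the world. Camera axes: x right, y up, looking along -z (the intrinsics and any distortion apply to the point x, -y, -z); pixel columns grow to the right and rows downward; lengths in mm; the calibration is good to about 2 mm. A picture is of the moment at which its call begins. There is no depth.
- workorder.sign_off(): hands the job in, once; it reports no verdict.
The state is a dict: "clock": time; "qpos": joint angles; "qvel": joint speeds; "joint_efforts": joint torques, N m; "eef_pos": TCP position; "tcp_rot": TCP orientation; "contact_force": force on the tool from outside, world axes, zero at the start; "wrist_torque": the same for the moment, N m; "opening": opening from 0.0 (shut) to 1.0 (fully open).
Only numpy, scipy, OpenCV 4.12 (cv2) and the standard library are available. Lean on these libraries where they do the work, as an engineer would, in place of code of your own. Each camera call takes 0.05 s, during which the arm holds its last target.

## Working session

There is one attempt and no reset: what is moved stays moved. The work goes in short steps, Python scripts to look and compute and a tool call to move; the robot and the scene stay as the last step left them, time stands still between calls to the robot, and variables do not carry over. Pictures are saved under pics/ and viewed, and the job is handed in when it is done.

Besides the shell and the picture viewer there is one more tool, called after "Request:" as name(argument=value, ...), one argument or row to a line, values as JSON. carry_out: Moves the arm, as the interface text tells. Its arguments: {"type":"object","properties":{"steps":{"type":"array","items":{"type":"array","items":{"type":"array","items":{"type":"number"}}}},"squeeze":{"type":"number"}},"required":["steps"]}

```bash
mkdir -p pics; ls
cat > h.py <<'E'
import numpy as np, cv2
from rig import r, grab_frame, workorder
def shot(name,tag):
    f=grab_frame(name); np.savez(f'pics/{tag}.npz',**{k:np.array(v) for k,v in f.items()})
    cv2.imwrite(f'pics/{tag}.png',np.array(f['image'])[:,:,::-1]); return f
def proj(f,P):
    P=np.atleast_2d(P); c=(P-np.array(f['eye']))@np.array(f['rotation']); p=np.stack([c[:,0],-c[:,1],-c[:,2]],1)
    q=p@np.array(f['intrinsics']).T; return q[:,:2]/q[:,2:]
def ray(f,uv):
    d=np.linalg.inv(np.array(f['intrinsics']))@np.array([uv[0],uv[1],1.]); d=np.array([d[0],-d[1],-d[2]])
    d=np.array(f['rotation'])@d; return np.array(f['eye'],float),d/np.linalg.norm(d)
def onz(f,uv,z):
    e,d=ray(f,uv); return e+d*(z-e[2])/d[2]
def tri(f1,a,f2,b):
    e1,d1=ray(f1,a);e2,d2=ray(f2,b)
    s=np.linalg.lstsq(np.stack([d1,-d2],1),e2-e1,rcond=None)[0]
    p,q=e1+s[0]*d1,e2+s[1]*d2; return (p+q)/2,np.linalg.norm(p-q)
E
python3 - <<'E'
from h import *
for n in('side','top'):
    f=shot(n,n+'0'); print(n,[k for k in f],np.array(f['eye']),np.array(f['intrinsics']),np.array(f['rotation']).round(3))
print(r.sense())
E
```

```text
pics
side ['image', 'intrinsics', 'eye', 'rotation'] [326.25404706 534.72865564 560.82208601] [[415.74638091   0.         272.66872032]
 [  0.         415.74638091 201.19760379]
 [  0.           0.           1.        ]] [ 1.001e+00 -1.000e-03 -2.768e+00]
top ['image', 'intrinsics', 'eye', 'rotation'] [ 454.2840664  -151.93653009 1112.74438023] [[461.86726184   0.         277.99554235]
 [  0.         461.86726184 210.75003663]
 [  0.           0.           1.        ]] [ 0.118  0.002 -1.561]
{'clock': 0.1, 'qpos': array([-1.24540897e+00,  3.53602497e-01,  1.63406382e+00, -8.60997910e-06,
        1.15517358e+00, -2.40013057e-03]), 'qvel': array([ 1.97519487e-03, -2.57795367e-03, -5.30744888e-04,  3.92101238e-04,
       -9.49784052e-04,  7.54824579e-05]), 'joint_efforts': array([ 4.77341430e-06, -6.06355762e+01, -3.42817390e+01, -1.90192668e-05,
        3.94665753e-03,  2.58604581e-05]), 'eef_pos': array([ 201.15098537, -591.52833918,  404.02012967]), 'tcp_rot': array([-3.14034540e+00,  4.87906707e-06,  3.27790968e-01]), 'contact_force': array([-0.0598861 , -0.51723475,  0.04295469]), 'wrist_torque': array([-0.02399002, -0.03857352, -0.03279864]), 'opening': 0.996715849150953}
```

```bash
cat >> h.py <<'E'
from scipy.spatial.transform import Rotation as Ro
def load(t):
    z=np.load(f'pics/{t}.npz'); return fix({k:z[k] for k in z})
def fix(f):
    f=dict(f); R=np.array(f['rotation'])
    if R.shape==(3,): f['rotation']=Ro.from_euler('xyz',R).as_matrix()
    return f
E
sed -i 's/; return f$/; return fix(f)/' h.py; sed -n 1,8p h.py
```

```text
import numpy as np, cv2
from rig import r, grab_frame, workorder
def shot(name,tag):
    f=grab_frame(name); np.savez(f'pics/{tag}.npz',**{k:np.array(v) for k,v in f.items()})
    cv2.imwrite(f'pics/{tag}.png',np.array(f['image'])[:,:,::-1]); return fix(f)
def proj(f,P):
    P=np.atleast_2d(P); c=(P-np.array(f['eye']))@np.array(f['rotation']); p=np.stack([c[:,0],-c[:,1],-c[:,2]],1)
    q=p@np.array(f['intrinsics']).T; return q[:,:2]/q[:,2:]
```

View pics/side0.png

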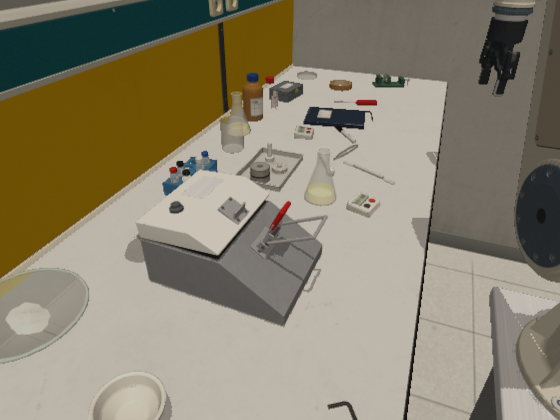

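View pics/top0.png

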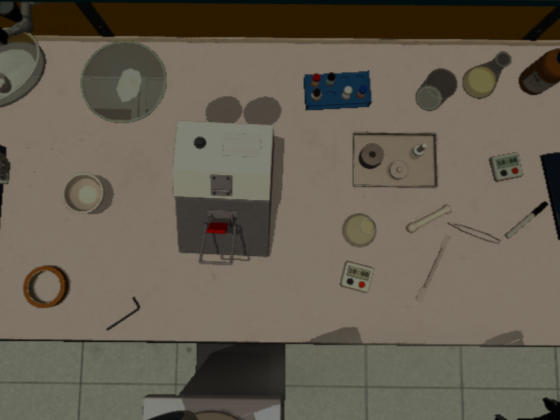

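Run:
```python
import cv2
a=cv2.imread('pics/side0.png')[160:320,130:340]; cv2.imwrite('pics/s0z.png',cv2.resize(a,None,fx=3.7,fy=3.7,interpolation=cv2.INTER_CUBIC))
a=cv2.imread('pics/top0.png')[110:275,160:390]; cv2.imwrite('pics/t0z.png',cv2.resize(a,None,fx=3.4,fy=3.4,interpolation=cv2.INTER_CUBIC))
```

```text
(no output)
```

View pics/s0z.png

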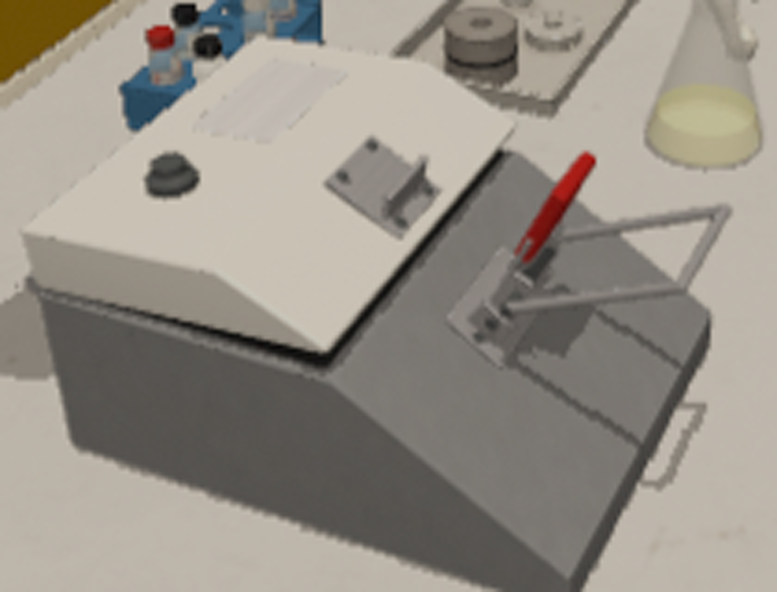

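View pics/t0z.png

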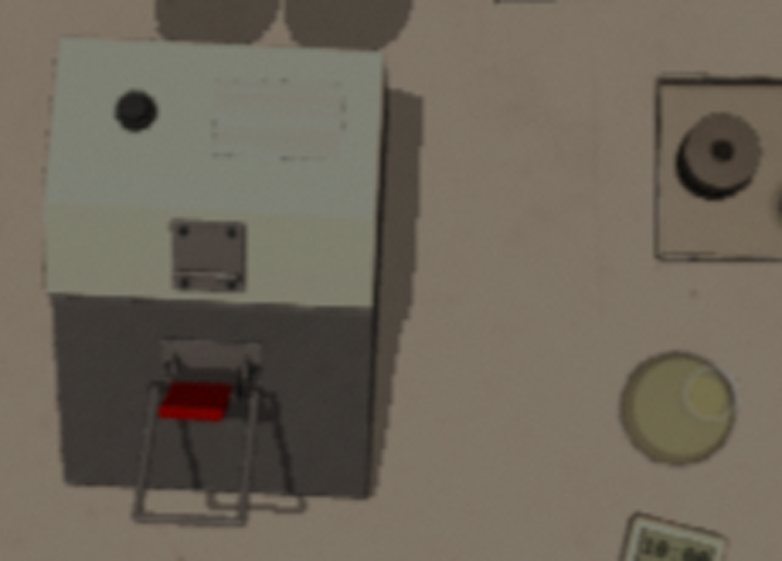

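Run:
```python
from h import *
s=load('side0');t=load('top0')
S=lambda x,y:(x/3.7+130,y/3.7+160)
T=lambda x,y:(x/3.4+160,y/3.4+110)
def sh(p): return (p[0]-.36,p[1]-.36)
a=onz(t,T(67,484),25);b=onz(t,T(368,497),25);print('front',a,b)
c=onz(t,T(62,40),150);d=onz(t,T(384,52),150);print('back',c,d)
yaw=np.arctan2(-(b-a)[0]*-1,0) 
v=(a-b)[:2];print('len',np.linalg.norm(v),'yaw',np.degrees(np.arctan2(-v[0],v[1])), np.degrees(np.arctan2(-(c-d)[0],(c-d)[1])))
for n,p,q in(('barL',(690,292),(135,520)),('barR',(728,211),(243,523)),('lidR',(512,127),(378,213)),
  ('keepTL',(372,137),(245,221)),('lidfrontL',(328,352),(52,294)),('caseFL',(572,585),(67,484)),('redtip',(588,158),(195,400))):
    P,e=tri(s,S(*p),t,T(*q));print(n,P.round(1),round(e,1))
```

```text
front [482.97208879  81.53434247  25.        ] [ 476.16470402 -126.41708333   25.        ]
back [759.23221384  67.77448753 150.        ] [ 753.37323379 -135.87824607  150.        ]
len 208.0628173869979 yaw -1.8749339348302276 -1.6479143350341625
barL [456.5  12.6 147. ] 3.7
barR [456.3 -53.3 147.4] 1.8
lidR [ 629.6 -139.9  112.3] 56.7
keepTL [642.6 -51.  147.4] 4.2
lidfrontL [601.6  75.6 117.3] 0.4
caseFL [482.5  81.8  23. ] 1.1
redtip [523.5 -27.6 177.7] 12.8
```

```bash
cat >> h.py <<'E'
O=np.array([609.5,-26.5,0]); YAW=np.radians(-1.8)
def case(P):  # case mm -> world
    return O+Ro.from_euler('z',YAW).apply(P)
def tocase(P): return Ro.from_euler('z',-YAW).apply(np.array(P)-O)
def go(tcp,yaw=88.2):
    s=r.sense(); R=Ro.from_euler('xyz',s['tcp_rot']); d=R.inv().apply(np.array(tcp)-s['eef_pos'])
    y=np.degrees(s['tcp_rot'][2]); sp=-(yaw-y)
    print('clk',s['clock'],'F',s['contact_force'].round(1),'open',round(s['opening'],3),'tcp',s['eef_pos'].round(1),'case',tocase(s['eef_pos']).round(1),'rot',s['tcp_rot'].round(3))
    print('shift m',(d/1000).round(4),'spin',round((sp+180)%360-180,2))
E
python3 - <<'E'
from h import *
go([456.4,-20.4,380])
for L in(1.7,1.75,1.8):
    h=np.radians(215)-L;p=np.array([-56+20*np.cos(h),0,94+20*np.sin(h)]);a=np.radians(35)+3.84-L
    b=p+92*np.array([np.cos(a),0,np.sin(a)]); tip=np.array([-56+85*np.cos(h),0,94+85*np.sin(h)])
    print(L,p.round(1),b.round(1),tip.round(1))
    for n in('side','top'):
        f=load(n+'0'); print(n,[proj(f,case(q)).round(1).tolist() for q in(b+[0,29,0],b-[0,29,0],tip+[0,20,0],tip-[0,20,0])])
E
```

```text
clk 0.1 F [-0.1 -0.5  0. ] open 0.997 tcp [ 201.2 -591.5  404. ] case [-390.4 -577.6  404. ] rot [-3.14   0.     0.328]
shift m [ 0.4255 -0.4585  0.0246] spin -69.42
1.7 [-65.3   0.  111.7] [-150.3    0.   146.8] [-95.4   0.  169.3]
side [[[314.1, 236.5]], [[324.7, 217.8]], [[285.1, 214.7]], [[293.6, 202.7]]]
top [[[202.5, 262.1]], [[230.4, 263.2]], [[206.7, 235.1]], [[226.3, 235.9]]]
1.75 [-64.4   0.  112.2] [-147.6    0.   151.4] [-91.6   0.  171.2]
side [[[312.6, 233.8]], [[323.3, 215.2]], [[283.0, 213.2]], [[291.6, 201.3]]]
top [[[202.2, 260.7]], [[230.2, 261.9]], [[206.7, 233.2]], [[226.3, 234.0]]]
1.8 [-63.4   0.  112.6] [-144.6    0.   155.9] [-87.7   0.  172.9]
side [[[311.0, 231.2]], [[321.9, 212.7]], [[280.8, 211.9]], [[289.5, 200.0]]]
top [[[202.0, 259.2]], [[230.1, 260.4]], [[206.7, 231.2]], [[226.3, 232.1]]]
```

Request:
carry_out(
  steps=[
    [[47,0.425,-0.458,0.024,-69.4],[47,0.425,-0.458,0.024,-69.4],[47,0.425,-0.458,0.024,-69.4],[47,0.425,-0.458,0.024,-69.4],[47,0.425,-0.458,0.024,-69.4],[47,0.425,-0.458,0.024,-69.4],[47,0.425,-0.458,0.024,-69.4],[47,0.425,-0.458,0.024,-69.4]],
  ],
  squeeze=20,
)

```text
clock: 0.9
eef_pos: [364.4, -224.9, 389.2]
tcp_rot: [-3.141, -0.001, 1.534]
contact_force: [1.1, -0.4, 0.2]
opening: 0.47
```

```bash
python3 -c "
from h import *
go([456.4,-20.4,380])"
```

```text
clk 0.9 F [ 1.1 -0.4  0.2] open 0.47 tcp [ 364.4 -224.9  389.2] case [-238.7 -206.   389.2] rot [-3.141e+00 -1.000e-03  1.534e+00]
shift m [0.2077 0.0843 0.0094] spin -0.33
```

Request:
carry_out(
  steps=[
    [[47,0.208,0.084,0.009,-0.3],[47,0.208,0.084,0.009,-0.3],[47,0.208,0.084,0.009,-0.3],[47,0.208,0.084,0.009,-0.3],[47,0.208,0.084,0.009,-0.3],[47,0.208,0.084,0.009,-0.3],[47,0.208,0.084,0.009,-0.3]],
  ],
)

```text
clock: 1.6
eef_pos: [455.9, -19.6, 380.1]
tcp_rot: [-3.14, -0.001, 1.541]
contact_force: [0.1, -0.1, -0.1]
opening: 0.468
```

```bash
python3 -c "
from h import *
go([456.8,-21.0,309])
shot('side','s1');shot('top','t1')
a=cv2.imread('pics/s1.png')[60:340,130:410];b=cv2.imread('pics/t1.png')[110:390,110:390]
cv2.imwrite('pics/st1.png',cv2.resize(np.hstack([a,b]),None,fx=1.42,fy=1.42))"
```

```text
clk 1.6 F [ 0.1 -0.1 -0.1] open 0.468 tcp [455.9 -19.6 380.1] case [-153.7    2.   380.1] rot [-3.140e+00 -1.000e-03  1.541e+00]
shift m [-0.0014  0.001   0.0711] spin 0.08
```

View pics/st1.png

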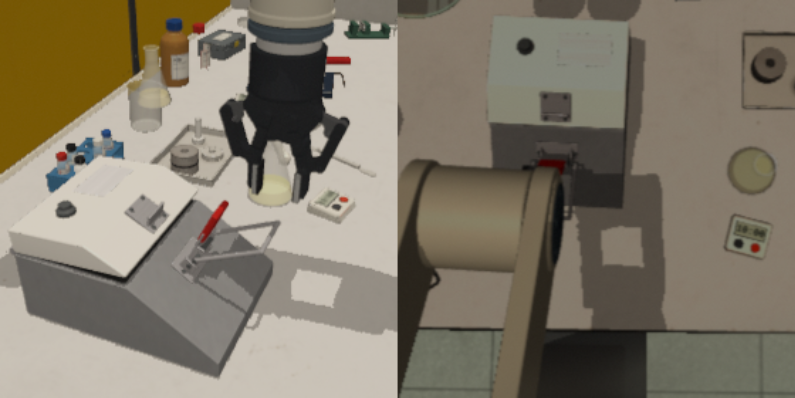

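Request:
carry_out(
  steps=[
    [[47,-0.001,0.001,0.04,0],[47,-0.001,0.001,0.071,0],[47,-0.001,0.001,0.071,0],[47,-0.001,0.001,0.071,0]],
  ],
)

```text
clock: 2.1
eef_pos: [456.4, -22.5, 309.6]
tcp_rot: [-3.14, -0.001, 1.537]
contact_force: [-0.2, -0.2, 1.0]
opening: 0.472
```

```bash
python3 -c "
from h import *
go([456.8,-21.0,309])
shot('side','s2')
a=cv2.imread('pics/s2.png')[130:330,130:400]
cv2.imwrite('pics/s2z.png',cv2.resize(a,None,fx=2.9,fy=2.9,interpolation=2))"
```

```text
clk 2.1 F [-0.2 -0.2  1. ] open 0.472 tcp [456.4 -22.5 309.6] case [-153.1   -0.8  309.6] rot [-3.140e+00 -1.000e-03  1.537e+00]
shift m [0.0015 0.0003 0.0006] spin -0.14
```

View pics/s2z.png

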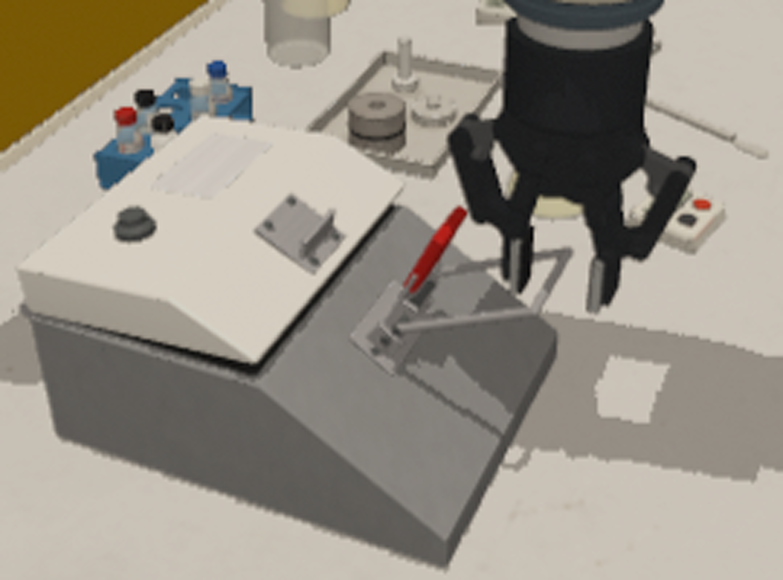

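Request:
carry_out(
  steps=[
    [[0,0.001,0,0,0],[0,0.001,0,0,0],[0,0.001,0,0,0],[0,0.001,0,0,0],[0,0.001,0,0,0],[0,0.001,0,0,0]],
  ],
  squeeze=20,
)

```text
clock: 2.75
eef_pos: [458.0, -21.4, 311.1]
tcp_rot: [3.138, -0.001, 1.537]
contact_force: [5.2, -1.8, -3.4]
opening: 0.054
```

```bash
python3 -c "
from h import *
go([456.8,-21.0,309])
shot('side','s3')
a=cv2.imread('pics/s3.png')[130:330,130:400]
cv2.imwrite('pics/s3z.png',cv2.resize(a,None,fx=2.9,fy=2.9,interpolation=2))"
```

```text
clk 2.75 F [ 5.2 -1.8 -3.4] open 0.054 tcp [458.  -21.4 311.1] case [-151.6    0.4  311.1] rot [ 3.138e+00 -1.000e-03  1.537e+00]
shift m [ 0.0003 -0.0012  0.0021] spin -0.11
```

View pics/s3z.png

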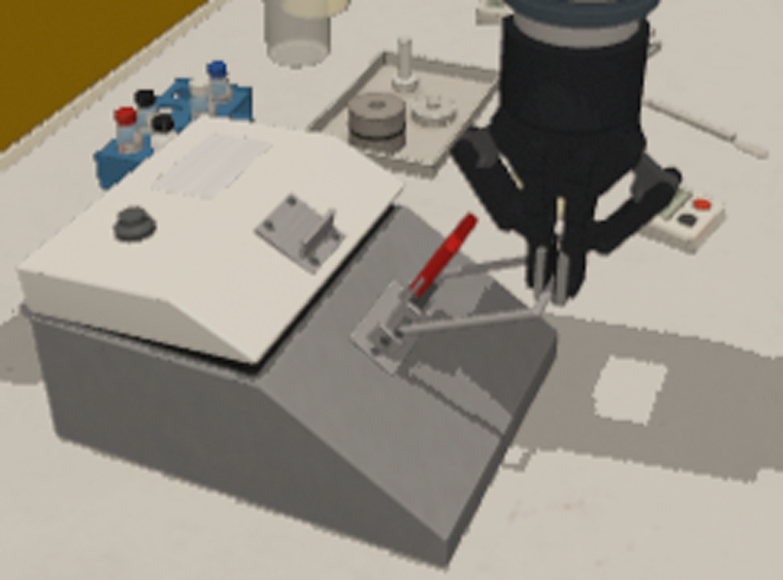

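Request:
carry_out(
  steps=[
    [[22,0,0,0,0],[22,0,0,0,0],[22,0,0,0.012,0],[22,0,0,0.012,0],[8,0,0,0.011,0],[0,0,0,0.01,0],[0,0,0,0.009,0],[0,0,0,0.009,0]],
  ],
  squeeze=25,
)

```text
clock: 3.6
eef_pos: [455.8, -21.3, 301.2]
tcp_rot: [-3.138, -0.001, 1.537]
contact_force: [-9.5, 0.9, 2.5]
opening: 0.057
```

```bash
python3 -c "
from h import *
go([456.8,-21.0,309])
shot('side','s4')
a=cv2.imread('pics/s4.png')[130:330,130:400]
cv2.imwrite('pics/s4z.png',cv2.resize(a,None,fx=2.9,fy=2.9,interpolation=2))"
```

```text
clk 3.6 F [-9.5  0.9  2.5] open 0.057 tcp [455.8 -21.3 301.2] case [-153.8    0.4  301.2] rot [-3.138e+00 -1.000e-03  1.537e+00]
shift m [ 0.0003  0.0009 -0.0079] spin -0.12
```

View pics/s4z.png

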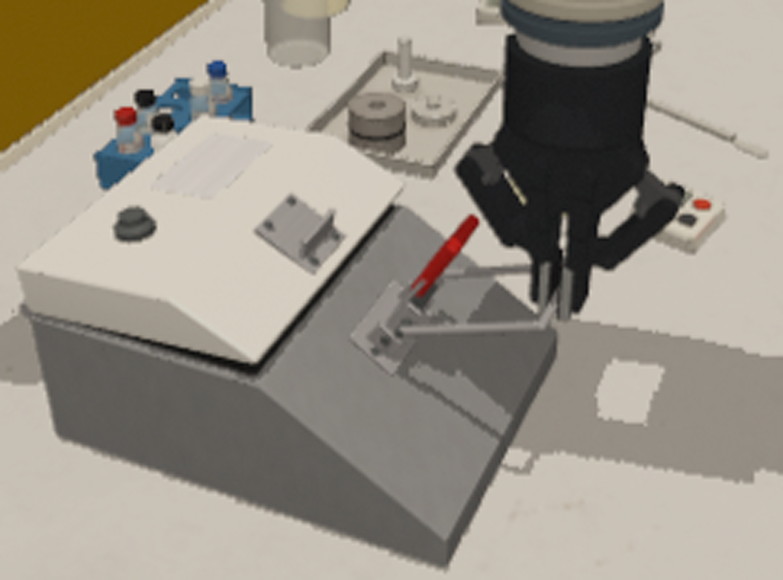

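```bash
python3 -c "
import numpy as np
p=np.array([-67,110.7])
b0=p+92*np.array([np.cos(np.radians(163)),np.sin(np.radians(163))])
for a in range(163,70,-7):
    b=p+92*np.array([np.cos(np.radians(a)),np.sin(np.radians(a))]);print(a,b.round(1),(b-b0).round(1))"
```

```text
163 [-155.   137.6] [0. 0.]
156 [-151.   148.1] [ 3.9 10.5]
149 [-145.9  158.1] [ 9.1 20.5]
142 [-139.5  167.3] [15.5 29.7]
135 [-132.1  175.8] [22.9 38.2]
128 [-123.6  183.2] [31.3 45.6]
121 [-114.4  189.6] [40.6 52. ]
114 [-104.4  194.7] [50.6 57.1]
107 [-93.9 198.7] [61.1 61.1]
100 [-83.  201.3] [72.  63.7]
93 [-71.8 202.6] [83.2 65. ]
86 [-60.6 202.5] [94.4 64.9]
79 [-49.4 201. ] [105.5  63.4]
72 [-38.6 198.2] [116.4  60.6]
```

Request:
carry_out(
  steps=[
    [[0,0,0.002,-0.005,0],[0,0,0.004,-0.0105,0],[0,0,0.0065,-0.0155,0],[0,0,0.009,-0.0205,0],[0,0,0.012,-0.025,0],[0,0,0.0155,-0.0297,0]],
  ],
)

```text
clock: 4.25
eef_pos: [472.2, -21.9, 331.3]
tcp_rot: [-3.14, -0.001, 1.537]
contact_force: [6.5, -0.1, -5.6]
opening: 0.056
```

```bash
python3 -c "
from h import *
go([456.8,-21.0,309])
shot('side','s5')
a=cv2.imread('pics/s5.png')[130:330,130:400]
cv2.imwrite('pics/s5z.png',cv2.resize(a,None,fx=2.9,fy=2.9,interpolation=2))"
```

```text
clk 4.25 F [ 6.5 -0.1 -5.6] open 0.056 tcp [472.2 -21.9 331.3] case [-1.374e+02  3.000e-01  3.313e+02] rot [-3.140e+00 -1.000e-03  1.537e+00]
shift m [ 0.0003 -0.0154  0.0224] spin -0.12
```

View pics/s5z.png

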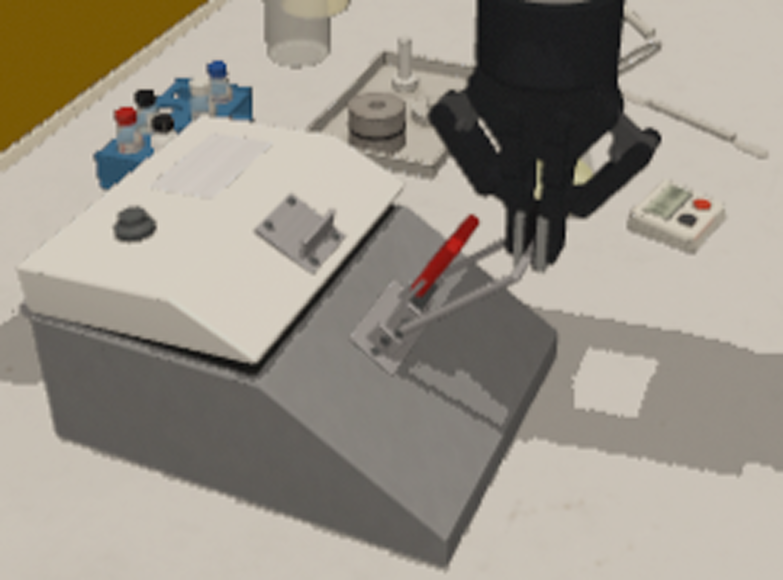

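Request:
carry_out(
  steps=[
    [[0,0,0.008,-0.0078,0],[0,0,0.0165,-0.015,0],[0,0,0.0255,-0.0215,0],[0,0,0.0355,-0.0265,0],[0,0,0.046,-0.0305,0],[0,0,0.057,-0.033,0],[0,0,0.057,-0.033,0]],
  ],
)

```text
clock: 5.0
eef_pos: [531.1, -23.9, 365.2]
tcp_rot: [-3.141, -0.0, 1.537]
contact_force: [0.3, -1.1, -1.8]
opening: 0.055
```

```bash
python3 -c "
from h import *
go([456.8,-21.0,309])
shot('side','s6')
a=cv2.imread('pics/s6.png')[130:330,130:400]
cv2.imwrite('pics/s6z.png',cv2.resize(a,None,fx=2.9,fy=2.9,interpolation=2))"
```

```text
clk 5.0 F [ 0.3 -1.1 -1.8] open 0.055 tcp [531.1 -23.9 365.2] case [-7.850e+01  1.000e-01  3.652e+02] rot [-3.141 -0.     1.537]
shift m [ 0.0004 -0.0743  0.0563] spin -0.11
```

View pics/s6z.png

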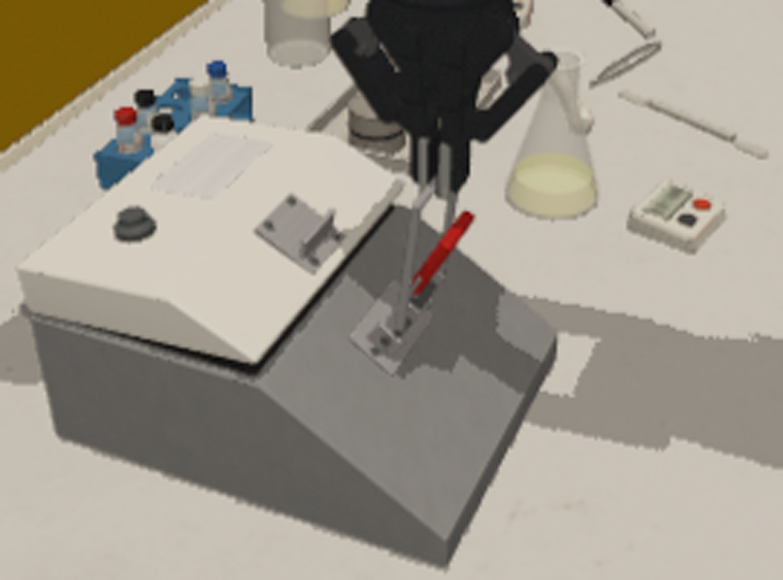

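Request:
carry_out(
  steps=[
    [[0,0,0.0128,-0.0009,0],[0,0,0.0256,0,0],[0,0,0.038,0.0027,0],[0,0,0.05,0.007,0],[0,0,0.0615,0.013,0],[0,0,0.072,0.0206,0],[0,0,0.072,0.0206,0]],
  ],
)

```text
clock: 5.75
eef_pos: [603.7, -26.3, 343.3]
tcp_rot: [-3.141, -0.001, 1.537]
contact_force: [2.2, -2.4, 2.5]
opening: 0.056
```

```bash
python3 -c "
from h import *
go([456.8,-21.0,309])
shot('side','s7')
a=cv2.imread('pics/s7.png')[130:330,130:400]
cv2.imwrite('pics/s7z.png',cv2.resize(a,None,fx=2.9,fy=2.9,interpolation=2))"
```

```text
clk 5.75 F [ 2.2 -2.4  2.5] open 0.056 tcp [603.7 -26.3 343.3] case [ -5.8  -0.  343.3] rot [-3.141e+00 -1.000e-03  1.537e+00]
shift m [ 0.0004 -0.147   0.0344] spin -0.11
```

View pics/s7z.png

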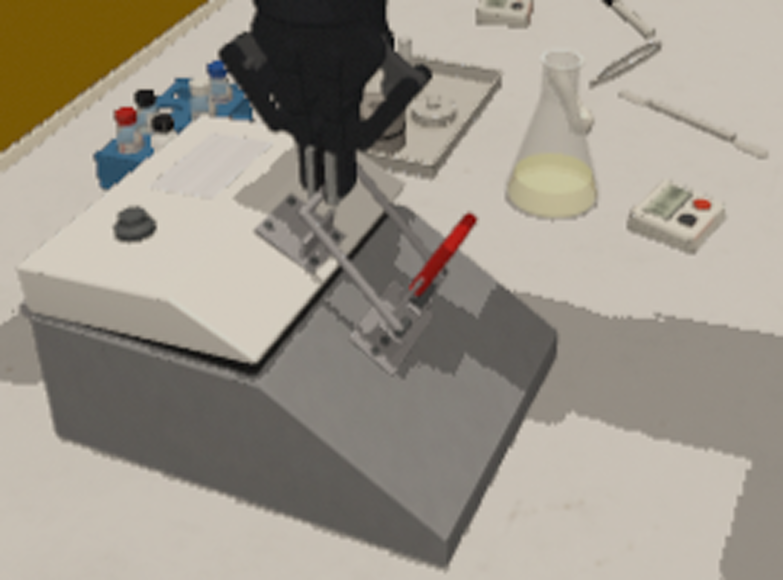

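Request:
carry_out(
  steps=[
    [[40,0,0,0,0],[40,0,0,0,0],[40,0,0,0,0],[40,0,0,-0.03,0],[40,0,-0.01,-0.06,0],[20,0,-0.02,-0.07,0],[0,0,-0.02,-0.07,0],[0,0,-0.02,-0.07,0]],
  ],
)

```text
clock: 6.6
eef_pos: [582.7, -25.6, 413.2]
tcp_rot: [-3.14, -0.001, 1.537]
contact_force: [0.2, 0.7, -0.2]
opening: -0.004
```

```bash
python3 -c "
from h import *
go([456.8,-21.0,309])
shot('side','s8');shot('top','t8')
a=cv2.imread('pics/s8.png')[130:330,130:400]
cv2.imwrite('pics/s8z.png',cv2.resize(a,None,fx=2.9,fy=2.9,interpolation=2))"
```

```text
clk 6.6 F [ 0.2  0.7 -0.2] open -0.004 tcp [582.7 -25.6 413.2] case [-26.8   0.  413.2] rot [-3.140e+00 -1.000e-03  1.537e+00]
shift m [ 0.0004 -0.1258  0.1043] spin -0.11
```

View pics/s8z.png

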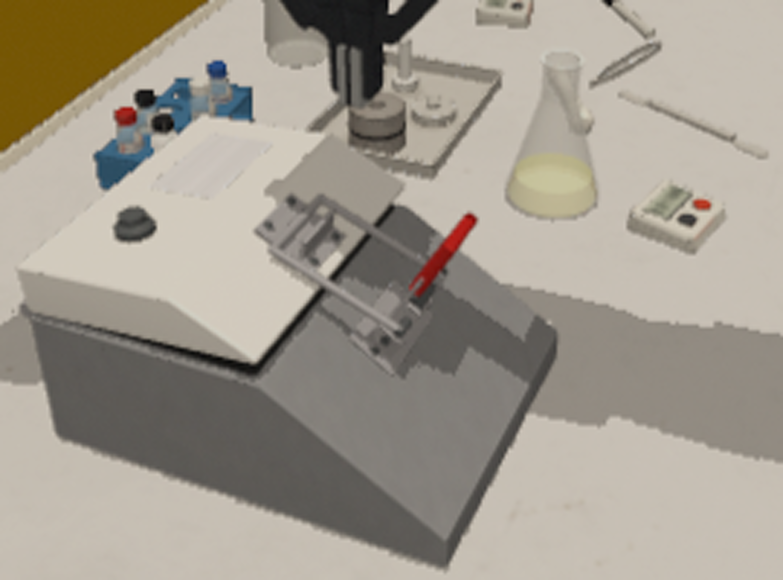

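```bash
cat > path.py <<'E'
import numpy as np
w=12.
def wp(L):
    th=np.radians(215)-L; h=np.array([np.cos(th),np.sin(th)]); o=np.array([np.sin(th),-np.cos(th)])
    C=lambda s: np.array([-56,94])+s*h+9*o
    f=np.clip((0.8-L)/0.4,0,1)
    Xa=C(70)[0]+w; Xb=C(66)[0]-w; X=(1-f)*Xa+f*Xb
    # height: highest face point over [X-w,X+w], s limited
    s=np.linspace(37,85,400); P=np.array([C(q) for q in s]); m=(P[:,0]>=X-w-.2)&(P[:,0]<=X+w+.2)
    z=P[m,1].max() if th>np.pi else C(70)[1]  if f==0 else P[m,1].max()
    return X,z+173
if __name__=='__main__':
    for L in [1.7,1.6,1.5,1.4,1.3,1.2,1.1,1.,.9,.8,.7,.6,.5,.4,.3,.2,.1,0,-.05]: print(L,np.round(wp(L),1))
E
python3 path.py; python3 -c "
from h import *
go(case([-55,0,332]))"
```

```text
1.7 [-68.5 333.2]
1.6 [-74.9 330.4]
1.5 [-81.1 327. ]
1.4 [-86.9 323. ]
1.3 [-92.3 318.5]
1.2 [-97.2 313.4]
1.1 [-101.6  307.8]
1.0 [-105.4  301.9]
0.9 [-108.5  295.6]
0.8 [-111.1  289. ]
0.7 [-117.9  282.7]
0.6 [-124.1  275.4]
0.5 [-129.6  269.2]
0.4 [-134.4  262. ]
0.3 [-133.6  255.4]
0.2 [-132.1  248.9]
0.1 [-130.   242.6]
0 [-127.2  236.6]
-0.05 [-125.6  233.7]
clk 6.7 F [0.  0.7 0.2] open -0.003 tcp [583.  -25.6 412.5] case [-26.5   0.  412.5] rot [-3.139e+00 -1.000e-03  1.537e+00]
shift m [-0.0001 -0.0282  0.0806] spin -0.11
```

Request:
carry_out(
  steps=[
    [[0,0,-0.028,0.03,0],[0,0,-0.028,0.065,0],[0,0,-0.028,0.08,0],[0,0,-0.028,0.08,0],[0,0,-0.028,0.08,0]],
  ],
)

```text
clock: 7.2
eef_pos: [555.0, -24.7, 332.1]
tcp_rot: [-3.138, -0.001, 1.537]
contact_force: [0.1, 0.2, 0.0]
opening: 0.001
```

```bash
python3 -c "
from h import *
shot('side','s9');shot('top','t9')
a=cv2.imread('pics/s9.png')[130:330,130:400]
cv2.imwrite('pics/s9z.png',cv2.resize(a,None,fx=2.9,fy=2.9,interpolation=2))
from path import wp
s=r.sense();c=tocase(s['eef_pos']);go(case([-75,0,330]))
for L in [1.6,1.5,1.4,1.3,1.2,1.1,1.,.9]:
  X,z=wp(L);print(L,round((X-c[0])/1000,4),round(-(z-c[2])/1000,4))
"
```

```text
clk 7.3 F [-0.4  0.2  0.6] open -0.002 tcp [555.4 -24.7 333.3] case [-5.410e+01  1.000e-01  3.333e+02] rot [-3.140e+00 -1.000e-03  1.537e+00]
shift m [-0.0001 -0.0209  0.0033] spin -0.11
1.6 -0.0208 0.0028
1.5 -0.027 0.0062
1.4 -0.0328 0.0102
1.3 -0.0382 0.0148
1.2 -0.0431 0.0199
1.1 -0.0474 0.0254
1.0 -0.0512 0.0314
0.9 -0.0544 0.0377
```

View pics/s9z.png

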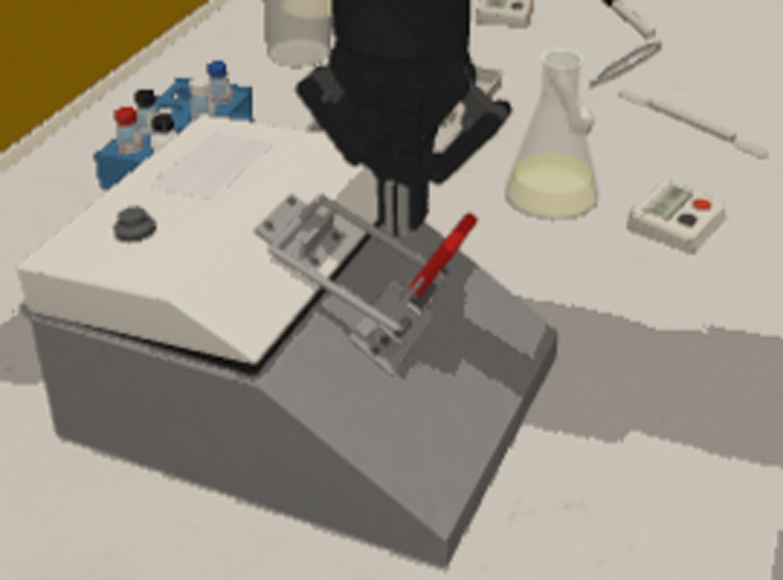

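Request:
carry_out(
  steps=[
    [[0,0,-0.021,0.003,0],[0,0,-0.027,0.006,0],[0,0,-0.033,0.01,0],[0,0,-0.038,0.015,0],[0,0,-0.043,0.02,0],[0,0,-0.043,0.02,0]],
  ],
)

```text
clock: 7.9
eef_pos: [511.7, -23.2, 312.5]
tcp_rot: [-3.138, -0.001, 1.537]
contact_force: [0.9, -0.1, -0.4]
opening: -0.002
```

```bash
python3 -c "
from h import *
shot('side','s10')
a=cv2.imread('pics/s10.png')[130:330,130:400]
cv2.imwrite('pics/s10z.png',cv2.resize(a,None,fx=2.9,fy=2.9,interpolation=2))
from path import wp
s=r.sense();c=tocase(s['eef_pos']);go(case([-75,0,330]))
for L in [1.1,1.,.9,.8,.7,.6,.5,.4]:
  X,z=wp(L);print(L,round((X-c[0])/1000,4),round(-(z-c[2])/1000,4))
"
```

```text
clk 7.95 F [-0.2 -0.6  1. ] open -0.0 tcp [512.1 -23.3 312.8] case [-9.740e+01  2.000e-01  3.128e+02] rot [-3.139e+00 -1.000e-03  1.537e+00]
shift m [-0.0001  0.0224 -0.0172] spin -0.12
1.1 -0.0041 0.005
1.0 -0.0079 0.011
0.9 -0.0111 0.0173
0.8 -0.0136 0.0238
0.7 -0.0205 0.0302
0.6 -0.0267 0.0375
0.5 -0.0321 0.0436
0.4 -0.037 0.0508
```

View pics/s10z.png

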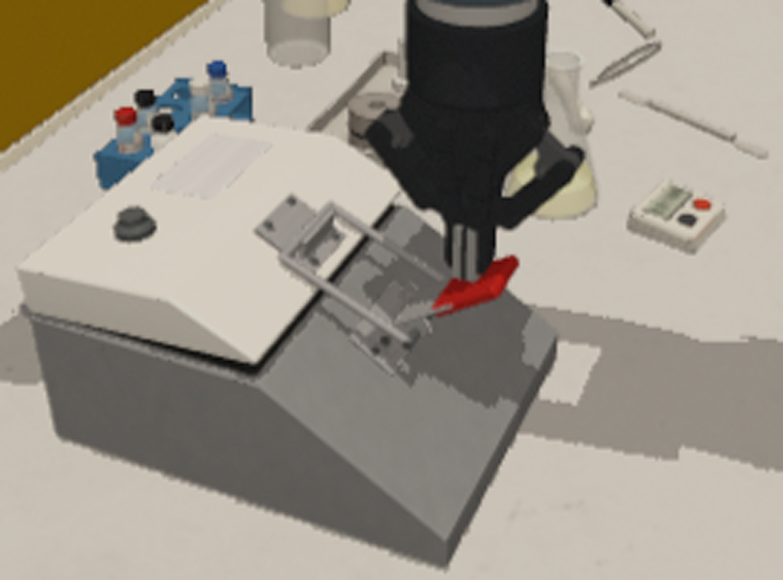

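Request:
carry_out(
  steps=[
    [[0,0,-0.004,0.005,0],[0,0,-0.008,0.011,0],[0,0,-0.011,0.017,0],[0,0,-0.014,0.024,0],[0,0,-0.014,0.024,0]],
  ],
)

```text
clock: 8.45
eef_pos: [498.0, -22.7, 288.3]
tcp_rot: [-3.139, -0.001, 1.537]
contact_force: [2.4, 0.2, 3.6]
opening: 0.0
```

```bash
python3 -c "
from h import *
shot('side','s11')
a=cv2.imread('pics/s11.png')[170:280,190:340]
cv2.imwrite('pics/s11z.png',cv2.resize(a,None,fx=5.2,fy=5.2,interpolation=2))
from path import wp
s=r.sense();c=tocase(s['eef_pos']);go(case([-75,0,330]))
for L in [.8,.7,.6,.5,.4,.3,.2,.1,0,-.05]:
  X,z=wp(L);print(L,round((X-c[0])/1000,4),round(-(z-c[2])/1000,4))
"
```

```text
clk 8.5 F [1.8 0.2 3.6] open 0.002 tcp [498.1 -22.8 288.6] case [-1.114e+02  2.000e-01  2.886e+02] rot [-3.139e+00 -1.000e-03  1.537e+00]
shift m [-0.0002  0.0363 -0.0415] spin -0.11
0.8 0.0004 -0.0004
0.7 -0.0065 0.006
0.6 -0.0127 0.0132
0.5 -0.0182 0.0194
0.4 -0.023 0.0266
0.3 -0.0222 0.0332
0.2 -0.0207 0.0397
0.1 -0.0185 0.046
0 -0.0158 0.052
-0.05 -0.0142 0.0549
```

View pics/s11z.png

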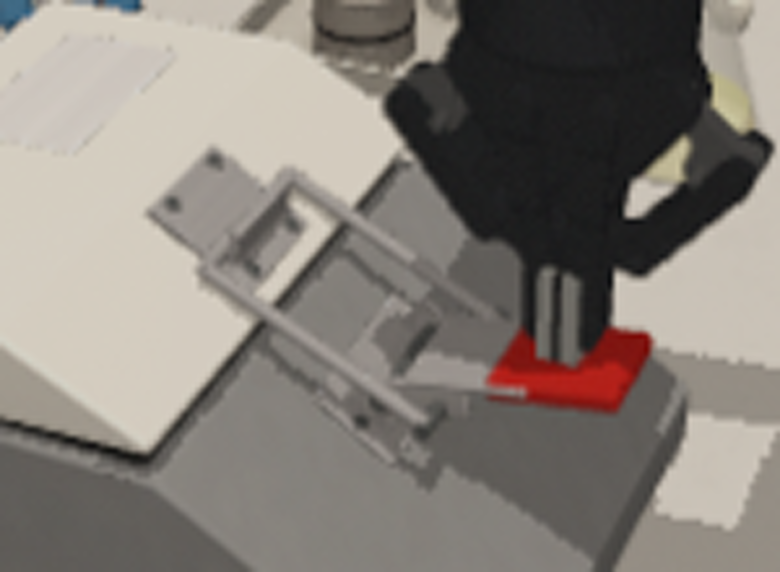

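Request:
carry_out(
  steps=[
    [[0,0,-0.006,0.006,0],[0,0,-0.012,0.013,0],[0,0,-0.017,0.02,0],[0,0,-0.02,0.027,0],[0,0,-0.02,0.033,0],[0,0,-0.019,0.04,0],[0,0,-0.019,0.04,0]],
  ],
)

```text
clock: 9.2
eef_pos: [478.5, -22.1, 247.5]
tcp_rot: [-3.136, -0.001, 1.537]
contact_force: [-0.8, -0.2, -0.3]
opening: 0.006
```

```bash
python3 -c "
from h import *
shot('side','s12')
a=cv2.imread('pics/s12.png')[170:280,190:340]
cv2.imwrite('pics/s12z.png',cv2.resize(a,None,fx=5.2,fy=5.2,interpolation=2))
from path import wp
s=r.sense();c=tocase(s['eef_pos']);go(case([-75,0,330]))
for L in [.3,.2,.1,0,-.05,-.1]:
  X,z=wp(L);print(L,round((X-c[0])/1000,4),round(-(z-c[2])/1000,4))
"
```

```text
clk 9.25 F [0.  0.2 0.2] open 0.002 tcp [478.6 -22.1 247.8] case [-131.     0.3  247.8] rot [-3.137e+00 -1.000e-03  1.537e+00]
shift m [-0.0001  0.0556 -0.0824] spin -0.12
0.3 -0.0026 -0.0076
0.2 -0.0011 -0.0011
0.1 0.001 0.0052
0 0.0038 0.0113
-0.05 0.0054 0.0141
-0.1 0.0071 0.0169
```

View pics/s12z.png

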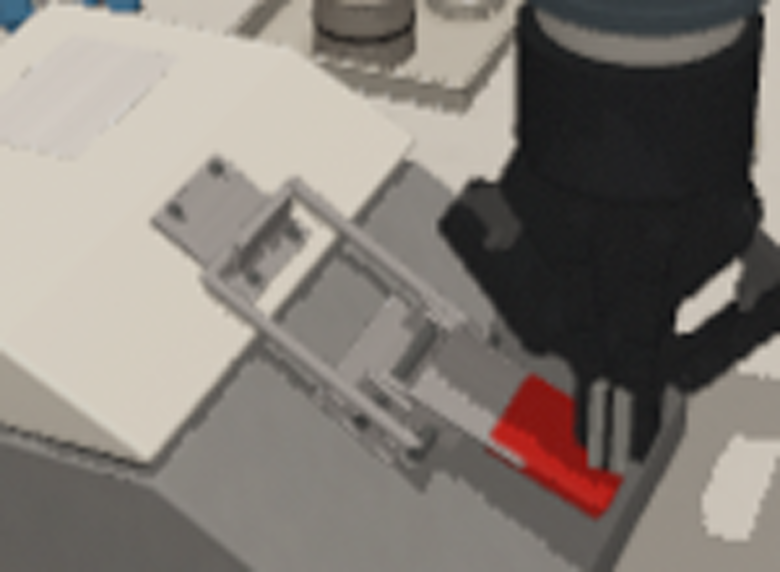

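Request:
carry_out(
  steps=[
    [[0,0,0.001,0.005,0],[0,0,0.003,0.009,0],[0,0,0.004,0.012,0],[0,0,0.004,0.012,0]],
  ],
)

```text
clock: 9.65
eef_pos: [482.4, -22.2, 235.3]
tcp_rot: [-3.136, -0.001, 1.537]
contact_force: [0.0, -0.1, -0.1]
opening: -0.002
```

Request:
carry_out(
  steps=[
    [[0,0,0,0.002,0],[0,0,0,0.004,0],[0,0,0,0.006,0],[0,0,0,0.006,0]],
  ],
)

```text
clock: 10.05
eef_pos: [482.8, -22.2, 230.5]
tcp_rot: [-3.137, -0.001, 1.537]
contact_force: [-4.4, 0.7, 20.4]
opening: 0.001
```

```bash
python3 -c "
from h import *
go(case([-75,0,330]))
shot('side','s13')
a=cv2.imread('pics/s13.png')[170:280,190:340]
cv2.imwrite('pics/s13z.png',cv2.resize(a,None,fx=5.2,fy=5.2,interpolation=2))
"
```

```text
clk 10.05 F [-4.4  0.7 20.4] open 0.001 tcp [482.8 -22.2 230.5] case [-126.8    0.3  230.5] rot [-3.137e+00 -1.000e-03  1.537e+00]
shift m [-0.0002  0.0513 -0.0998] spin -0.11
```

View pics/s13z.png

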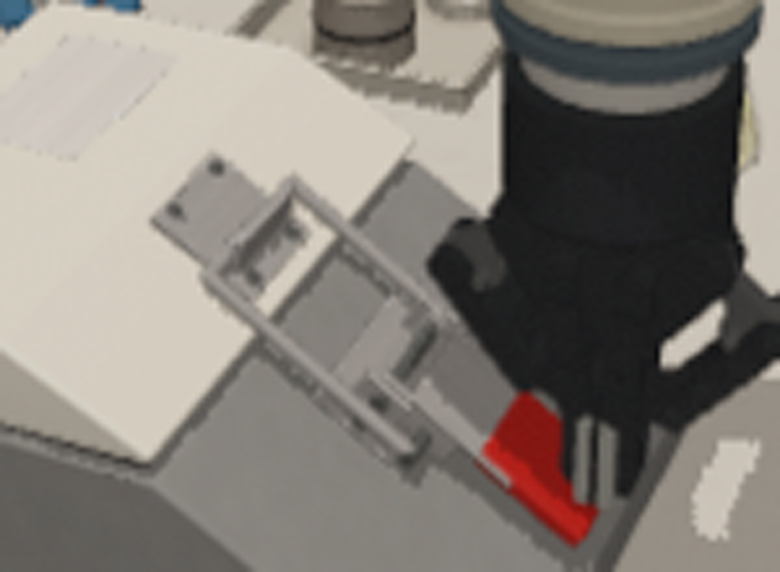

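Bottomed firmly (20 N), lever parallel with the slope. Retreat upwards and look again.

Request:
carry_out(
  steps=[
    [[0,0,0,-0.01,0],[0,0,-0.005,-0.04,0],[0,0,-0.03,-0.09,0],[0,0,-0.06,-0.14,0],[0,0,-0.1,-0.18,0],[0,0,-0.12,-0.2,0],[0,0,-0.12,-0.2,0],[0,0,-0.12,-0.2,0]],
  ],
)

```text
clock: 10.9
eef_pos: [363.5, -18.3, 432.1]
tcp_rot: [-3.141, -0.001, 1.537]
contact_force: [0.8, -0.3, 0.0]
opening: 0.001
```

```bash
python3 -c "
from h import *
go(case([-75,0,330]))
s=shot('side','s14');shot('top','t14')
a=cv2.imread('pics/s14.png')[150:290,130:340]
cv2.imwrite('pics/s14z.png',cv2.resize(a,None,fx=3.7,fy=3.7,interpolation=2))
for L in(0,.1,.2):
    h=np.radians(215)-L;o=h-np.pi/2
    P=np.array([-56+85*np.cos(h)+9*np.cos(o),0,94+85*np.sin(h)+9*np.sin(o)])
    print(L,[((proj(s,case(P+[0,d,0]))[0]-[130,150])*3.7).round() for d in(20,-20)])
"
```

```text
clk 10.9 F [ 0.8 -0.3  0. ] open 0.001 tcp [363.5 -18.3 432.1] case [-2.461e+02  4.000e-01  4.321e+02] rot [-3.141e+00 -1.000e-03  1.537e+00]
shift m [-1.000e-04  1.712e-01  1.020e-01] spin -0.11
0 [array([638., 455.]), array([665., 405.])]
0.1 [array([646., 445.]), array([673., 395.])]
0.2 [array([652., 434.]), array([679., 384.])]
```

View pics/s14z.png

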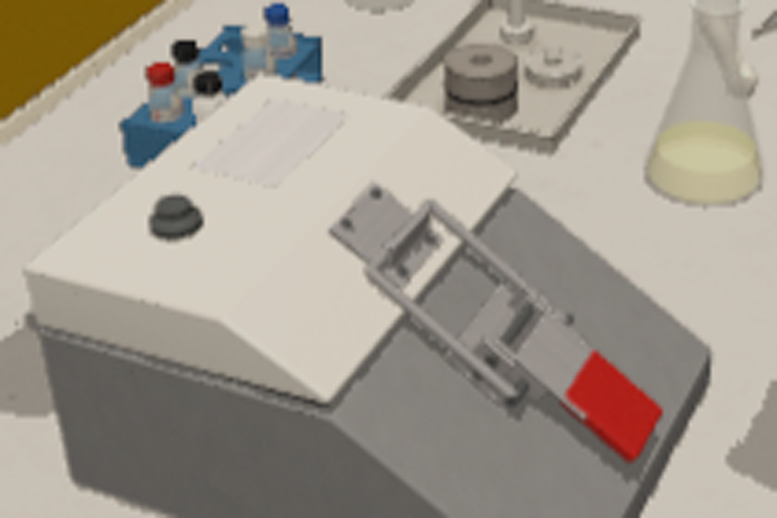

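View pics/t14.png

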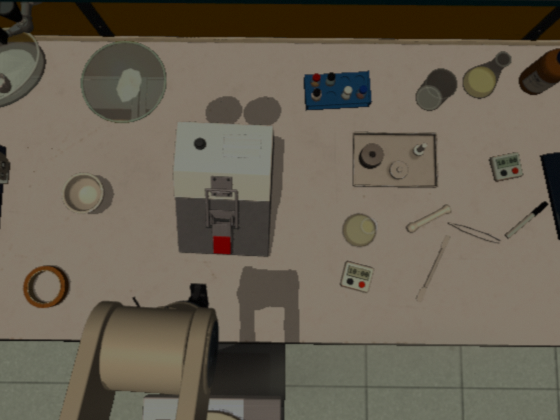

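```bash
python3 -c "
from h import *
print(workorder.sign_off())"
```

```text
the job is handed in; nothing more can be done
None
```

The case is latched, and I handed the job in at about 11 s of the 48 s allowed. I gripped the loop's crossbar, swung it over the lever and let it drop behind the keeper's lip. Then I closed the jaws and pressed the red lever down in an arc until it stopped, at about 20 N.

**Last checks, with the arm withdrawn:**
- **Lever:** it stays down by itself. The end of the handle is within a pixel or two of where it should be at lever angle 0.
- **Loop:** the crossbar lies behind the keeper's lip.
- **Lid:** the dark gap at the seal under the lid's front edge has closed. I judged this by eye and did not measure the lid angle.
- **Flask and timer:** both appear at the same pixels in the top view as at the start.

**What went off plan:** my first grip on the bar was at the very ends of the fingers. It also nudged the lever forward by about 0.1 rad, so I gripped again about 9 mm lower before swinging the loop. None of the final checks failed or disagreed.

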